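Set the hold-down on the seed-plate jig

ROBOT

A 7-joint arm with a two-finger parallel gripper is mounted at the origin on the work surface. World frame = base frame: x ahead of the robot, y to its left, z up, the work surface at z = 0. Lengths are in m, angles in rad, forces in N, time in s.
With the tool pointing down it reaches from about 0.4 to 0.75 m from the base axis. Payload 19.5 kg.
Tool frame: the origin (TCP) lies at the very end of the fingers, on their centre line; the grasp point (between the pads) lies 19 mm behind it; z points along the fingers, x is the direction in which the jaws open and shut, and the axes are right-handed (so a half turn about z gives the same grasp; the last joint's range is limited). The gripper opens to 85 mm and grips with 20 to 120 N. Pads are 22 mm wide; open, the fingers measure 114 mm over their backs; the gripper's body (76 mm by 85 mm) begins 54 mm behind the grasp point. The pads swing forward as they close: fully open they stand 13 mm farther back than shut.
Start: joints at [-1.357, 0.707, -0.028, 1.485, 0.022, 0.951, -0.075], TCP at [0.145, 0.556, 0.231] pointing down, gripper open.
Joint ranges: [-2.71, 2.71], [-0.32, 2.16], [-1.57, 1.52], [0, 2.45], [-1.46, 4.6], [0, 2.02], [-2.83, 2.83]. Speed limits (rad/s): [1.89, 1.89, 2.57, 2.57, 3.01, 3.01, 3.01].

INTERFACE

Orientations are given as a unit quaternion [x, y, z, w].
In Python, from rig import ctrl gives the robot as it stands.
- The arm moves only by the shell command python3 -m jog 'ROWS' [OPENING] [FORCE]. ROWS is JSON, a list of rows, each a list of 4 numbers: the shift along the tool's x, y, z in cm, then the turn about the tool's z in degrees. In form: [[x, y, z, yaw], ...]. A call has 1 to 5 rows; each row is the pose to reach, as a shift and turn from the pose commanded when the call began, along the tool's axes at that moment; what a row does not reach only later rows make up. A row lasts 1/12 s, in which the tool goes at most 41.7 mm and 7.16 degrees, less where a joint would pass 70% of its speed; a pose out of reach is approached as far as the arm can. A call with a gripper value outside its range is refused whole. OPENING is the finger opening in cm, from 0 to 8.54, set as the call begins (- or left out, the last holds). The fingers move at their own pace and stop on an object; FORCE is the grip in N (left out, the last holds). Time passes only in rows, so rows that repeat a pose let the fingers close. It gives the time, the measured TCP pose, the force and the opening at its end, in the units of the state.
- ctrl.get_obs(): the state, without advancing time (a new reading comes with each control period).
- ctrl.grab_frame(name): name is "scene" or "top" or "wrist"; returns the picture (384x512x3 uint8, blue, green, red); there is no depth.
- ctrl.get_calibration(name): a dict with "camera_matrix" (3x3 intrinsics, pixels), "dist_coeffs" ([k1, k2, p1, p2, k3] as OpenCV has them; the pictures are not rectified), "view" (4x4, takes a point from world to camera coordinates). Camera axes: x right, y down, z forward; pixel columns grow to the right and rows downward; lengths in m; the calibration is good to about 2 mm. A picture is of the moment at which its call begins: read the wrist's pose just before it. get_calibration takes no time and is no camera call; for the wrist camera it gives the pose at the moment of the call.
- ctrl.sign_off(): hands the job in, once; it reports no verdict.
The state is a dict: "clock": time; "joint_pos": joint angles; "dq": joint speeds; "joint_torque": joint torques, N m; "eef_pos": TCP position; "ee_rot": TCP orientation; "ft_force": force on the tool from outside, world axes, zero at the start; "wrist_torque": the same for the moment, N m; "opening": finger opening in m.
Only numpy, scipy, OpenCV 4.12 (cv2) and the standard library are available. Lean on these libraries where they do the work, as an engineer would, in place of code of your own. Each camera call takes 0.05 s, during which the arm holds its last target. There are 200 camera calls.

TASK

Clamp the aluminium seed plate in its jig: turn the orange thumbscrew clockwise until it bottoms firmly, without forcing it further, then back it off a quarter turn and let go. Leave the plate where it lies and do not disturb the pot, the jar or the spoon.

Things in the scene. Friction and masses are not known exactly. Their poses are not given: they have to be found in the camera images.
- knob_grip (a point): Orange thumbscrew on the clamp: upright wing 46 mm long, 12 thick, 28 tall on a 14 mm steel stem. Point on its vertical axis at mid-height of the wing, 144 mm above the table; 14 mm to the wing's top, 14 to its underside, then 18 of bare stem to the boss. x along the wing (white dash at the +x end), y across it, z up; turns with the wing. Clockwise seen from above tightens; the wing stays at one height.
- boss_top (a point): Top centre of the clamp's round boss, 42 mm across, 112 mm above the table, on the screw axis. The screw lowers a sprung black foot (28 mm across) 24 mm a turn. From the start 0.35 to 0.75 turn, unknown, to the stop: first steady friction of about 0.10 N m, which also holds the screw where it is left; then the foot meets the plate and 0.08 N m more builds up over 0.38 turn as the spring closes.
- bracket_top (a point): Top of the clamp's arm, 36 mm wide, 108 mm high, midway between column and screw. The stop: the spring is solid and the torque climbs steeply, about 0.7 N m per rad (the stem winds up by that and springs back when let go). Bottomed firmly is 0.3 to 0.4 N m on the wing; above 0.5 N m it is being forced. The quarter turn counts from the firm stop, with the wing still held, to the wing let go.
- clamp: Green hold-down clamp, bolted down, with its thumbscrew and foot. Origin on the table under the screw axis, z up; its 30 x 40 mm column, 110 mm tall, stands 85 mm to its -x, its arm runs from there to the screw axis 88 to 108 mm above the table.
- plate: Loose aluminium seed plate with rows of dark seed holes, 130 x 120 x 12 mm, 1.4 kg, lying on a pale wooden bed 25 mm high under the foot. Origin at the centre of its underside, x along its 130 mm side.
- fibre_pot: Empty brown fibre pot, bystander, 80 mm across the rim, 75 mm tall; origin at the centre of its underside.
- seed_jar: Glass jar with a white lid, bystander, 66 mm across, 80 mm tall; origin at the centre of its underside.
- scoop: Measuring spoon lying flat, bystander; origin near its middle, x along its length.
There are look-alikes about, which are no part of the job. Of the things shaped like the clamp, the green one is meant.

How it is judged:
On the way:
1. the screw is turned in until it has bottomed: the foot presses on the plate with more than 35 N (contact force between clamp and plate above 35 N), for 0.1 s.
At the end, for the whole second after the job is handed in: After bottoming, the screw is backed off a quarter turn (within about 25 degrees), so that the sprung foot holds the plate with 7 to 15 N; the plate lies at rest within 8 mm of where it was (contact force between clamp and plate between 7 and 15 N and linear speed of plate below 0.01 m/s and distance of plate from where it was at the start of the episode below 0.008 m); the robot touches nothing.
It fails at once if the screw is forced: the foot presses on the plate with more than 115 N (about 0.55 N m on the wing) (contact force between clamp and plate above 115 N).
It fails at once if the pot, the jar or the spoon is moved by more than 15 mm (distance of any of fibre_pot, seed_jar, scoop from where it was at the start of the episode above 0.015 m).
It also fails if it takes over 67 s, if anything falls off the work surface, if the arm or the gripper's body presses on something with over 40 N, if the wrist force passes 120 N, or if a joint passes its speed limit or range.

## Working session

There is one attempt and no reset: what is moved stays moved. The work goes in short steps, Python scripts to look and compute and a shell command to move; the robot and the scene stay as the last step left them, time stands still between calls to the robot, and variables do not carry over. Pictures are saved under pics/ and viewed, about 8 in all and at most 12, crops included, and the job is handed in when it is done.

```bash
mkdir -p pics; ls; python3 - <<'E'
from rig import ctrl
import cv2,numpy as np
o=ctrl.get_obs()
for k in o: print(k,np.round(o[k],3))
a=ctrl.grab_frame("scene");b=ctrl.grab_frame("top")
cv2.imwrite("pics/s0.png",a);cv2.imwrite("pics/t0.png",b)
for n in("scene","top","wrist"):
    c=ctrl.get_calibration(n);print(n,{k:np.round(v,3).tolist() for k,v in c.items()})
E
```

```text
pics
clock 0.0
joint_pos [-1.357  0.707 -0.028  1.485  0.022  0.951 -0.076]
dq [-0.001  0.     0.001 -0.001  0.    -0.002 -0.001]
joint_torque [ 1.0000e-03 -8.8322e+01  1.2360e+00 -2.3618e+01  1.7000e-02  7.0000e-03
 -0.0000e+00]
eef_pos [0.145 0.556 0.231]
ee_rot [ 0.792  0.611 -0.     0.   ]
ft_force [ 0.545 -0.013 -0.658]
wrist_torque [-0.035  0.01   0.018]
opening 0.085
scene {'camera_matrix': [[438.515, 0.0, 255.191], [0.0, 438.515, 190.225], [0.0, 0.0, 1.0]], 'dist_coeffs': [-0.153, 0.0, 0.0, 0.0, 0.0], 'view': [[-0.833, 0.553, -0.011, 0.442], [0.478, 0.709, -0.518, -0.248], [-0.279, -0.437, -0.855, 1.236], [0.0, 0.0, 0.0, 1.0]]}
top {'camera_matrix': [[378.923, 0.0, 252.065], [0.0, 378.923, 192.731], [0.0, 0.0, 1.0]], 'dist_coeffs': [-0.114, 0.0, 0.0, 0.0, 0.0], 'view': [[0.028, -0.999, 0.022, 0.012], [-0.989, -0.031, -0.144, 0.604], [0.145, -0.018, -0.989, 0.958], [0.0, 0.0, 0.0, 1.0]]}
wrist {'camera_matrix': [[302.106, 0.0, 255.88], [0.0, 302.106, 189.303], [0.0, 0.0, 1.0]], 'dist_coeffs': [-0.054, 0.0, 0.0, 0.0, 0.0], 'view': [[0.254, 0.967, -0.001, -0.575], [0.924, -0.242, 0.294, -0.038], [0.285, -0.076, -0.956, 0.381], [0.0, 0.0, 0.0, 1.0]]}
```

View pics/s0.png

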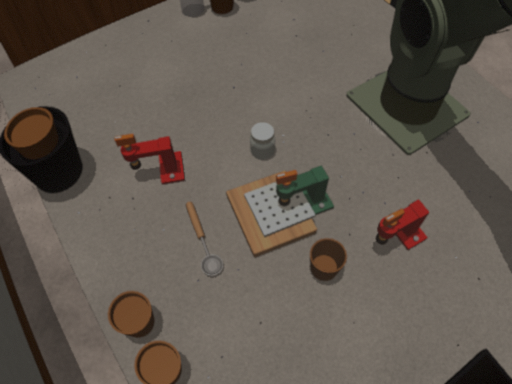

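View pics/t0.png

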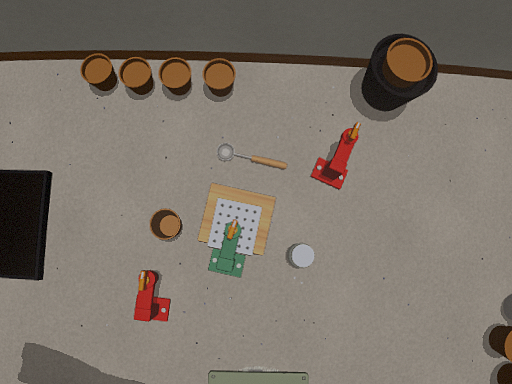

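The scene view shows the green clamp at about (305,187) with its orange wing at (287,180). In the top view the wing is at (233,230). The pot is at (166,225) and the jar at (302,256) in the top view. Red look-alikes stand elsewhere.

```bash
cat > h.py <<'E'
import cv2,numpy as np
from rig import ctrl
def orange(img,roi):
    x0,y0,x1,y1=roi
    h=cv2.cvtColor(img,cv2.COLOR_BGR2HSV)
    m=cv2.inRange(h,(5,170,110),(18,255,255)); k=np.zeros_like(m);k[y0:y1,x0:x1]=m[y0:y1,x0:x1]
    n,l,s,c=cv2.connectedComponentsWithStats(k)
    i=1+np.argmax(s[1:,4]); return (l==i).astype(np.uint8),c[i],s[i]
def ray(uv,c):
    K,D,V=[np.array(c[k]) for k in("camera_matrix","dist_coeffs","view")]
    p=cv2.undistortPoints(np.array([[uv]],float),K,D)[0,0]
    R,t=V[:3,:3],V[:3,3]; d=R.T@np.array([*p,1]); return -R.T@t,d/np.linalg.norm(d)
def onz(uv,c,z):
    o,d=ray(uv,c); return o+d*(z-o[2])/d[2]
def tri(r):
    A=sum(np.eye(3)-np.outer(d,d) for o,d in r);b=sum((np.eye(3)-np.outer(d,d))@o for o,d in r)
    p=np.linalg.solve(A,b); return p,[np.linalg.norm((np.eye(3)-np.outer(d,d))@(p-o)) for o,d in r]
E
python3 - <<'E'
from h import *
R=[]
for n,f,roi in(("scene","s0",(268,165,305,200)),("top","t0",(222,212,246,248))):
    im=cv2.imread(f"pics/{f}.png");m,c,s=orange(im,roi);print(n,c,s)
    cal=ctrl.get_calibration(n);R.append(ray(c,cal));print(onz(c,cal,.15))
    ys,xs=np.nonzero(m);(a,b,w)=cv2.minAreaRect(np.c_[xs,ys].astype(np.float32));print(a,b,w)
print(tri(R))
x,y,w,h=200,180,90,110
a=cv2.resize(cv2.imread("pics/t0.png")[y:y+h,x:x+w],None,fx=5,fy=5,interpolation=3)[:500]
x,y=255,150
b=cv2.resize(cv2.imread("pics/s0.png")[y:y+100,x:x+70],None,fx=5,fy=5,interpolation=3)
cv2.imwrite("pics/c1.png",np.hstack([a[:,:450],b])) 
E
```

```text
scene [289.97619048 173.45238095] [284 171  12   6  42]
[0.49097054 0.07748768 0.15      ]
(289.50006103515625, 173.5) (3.6380343437194824, 11.884244918823242) 75.96376037597656
top [231.22641509 231.01886792] [227 221  10  18  53]
[0.49660552 0.07745383 0.15      ]
(231.558837890625, 229.2647247314453) (6.063390254974365, 18.19017219543457) 14.03624439239502
(array([0.49480118, 0.07868322, 0.1551986 ]), [np.float64(0.002115541431993337), np.float64(0.0021155414319933446)])
```

View pics/c1.png

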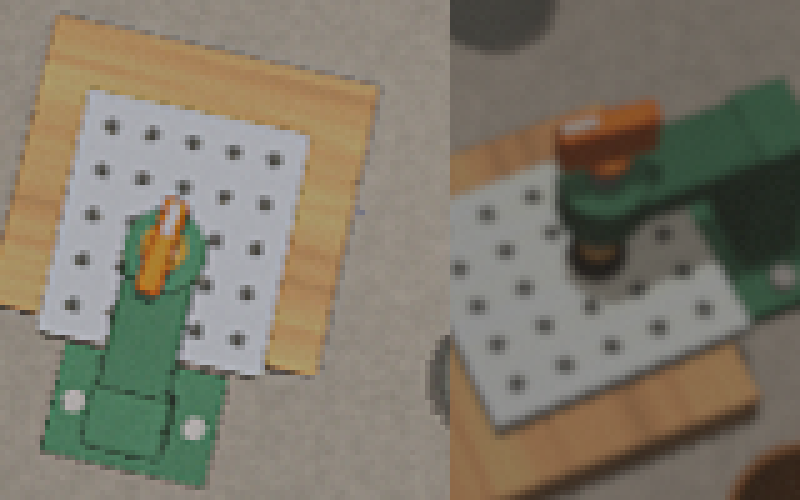

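```bash
python3 - <<'E'
from h import *
cs,ct,cw=[ctrl.get_calibration(n) for n in("scene","top","wrist")]
dash_t,tail_t=(234.6,219.6),(229.8,238.6); dash_s,tail_s=(255+118/5,150+128/5),(255+205/5,150+106/5)
P=[tri([ray(a,ct),ray(b,cs)]) for a,b in((dash_t,dash_s),(tail_t,tail_s))]
for p in P: print(p)
a=onz(dash_t,ct,.158)-onz(tail_t,ct,.158);print("top",np.linalg.norm(a),np.degrees(np.arctan2(a[1],a[0])),(onz(dash_t,ct,.158)+onz(tail_t,ct,.158))/2)
a=onz(dash_s,cs,.158)-onz(tail_s,cs,.158);print("scene",np.linalg.norm(a),np.degrees(np.arctan2(a[1],a[0])),(onz(dash_s,cs,.158)+onz(tail_s,cs,.158))/2)
o,d=ray((256,189),cw);print("wristcam",o,d)
# boss centre from top picture
print("boss",onz((200+165/5,180+242/5),ct,.112))
e=np.array([.145,.556,.231]);t=np.array([.49,.078,.231]);x=np.array([.2545,.968,0]);y=np.array([.968,-.2545,0])
print((t-e)@x*100,(t-e)@y*100)
E
```

```text
(array([0.52062074, 0.07201019, 0.16064204]), [np.float64(0.0026893431240330922), np.float64(0.00268934312403314)])
(array([0.47834371, 0.08058072, 0.15211342]), [np.float64(0.000757880164250689), np.float64(0.0007578801642507026)])
top 0.04508436514727859 -12.240942748074765 [0.50080468 0.07508023 0.158     ]
scene 0.03889074767601421 -17.253485783912073 [0.49900927 0.07825231 0.158     ]
wristcam [0.07228315 0.57534911 0.37510475] [ 0.28375859 -0.07493059 -0.95596363]
boss [0.50470892 0.07466239 0.112     ]
-37.49015000000001 45.561099999999996
```

The wing's top centre is about (0.500, 0.077, 0.157), at yaw about −13°. Its height matches the stated 158 mm and its measured length is about 45 mm. I'm moving above it for a closer look.

```bash
python3 -m jog '[[-2.5,3.1,0,0],[-5,6.2,0,0],[-7.5,9.3,0,0],[-10,12.4,0,0],[-12.5,15.5,0,0]]' 8.5 && python3 -m jog '[[-2.5,3.1,0,0],[-5,6.2,0,0],[-7.5,9.3,0,0],[-10,12.4,0,0],[-12.5,15.5,0,0]]' && python3 -m jog '[[-2.5,3.1,0,0],[-5,6.2,0,0],[-7.5,9.3,0,0],[-10,12.4,0,0],[-12.5,15.5,0,0]]' && python3 -m jog '[[0,0,0,0],[0,0,0,0]]'
python3 - <<'E'
from h import *
o=ctrl.get_obs();c=ctrl.get_calibration("wrist");im=ctrl.grab_frame("wrist");cv2.imwrite("pics/w1.png",im)
np.save("w1.npy",c,allow_pickle=True)
for k in o: print(k,np.round(o[k],3))
E
```

```text
clock: 0.52
eef_pos: [0.2644, 0.3944, 0.2312]
ee_rot: [0.791, 0.611, -0.0, 0.0]
ft_force: [1.8, 1.4, -0.4]
opening: 0.085
clock: 0.93
eef_pos: [0.3829, 0.2342, 0.2313]
ee_rot: [0.791, 0.611, -0.0, 0.0]
ft_force: [1.2, -0.2, -0.2]
opening: 0.085
clock: 1.35
eef_pos: [0.5012, 0.0738, 0.2312]
ee_rot: [0.792, 0.611, -0.0, -0.0]
ft_force: [-0.0, 0.4, 0.0]
opening: 0.0848
clock: 1.52
eef_pos: [0.5009, 0.074, 0.2308]
ee_rot: [0.793, 0.61, -0.0, -0.0]
ft_force: [-0.5, 0.7, -0.2]
opening: 0.0854
clock 1.517
joint_pos [-0.135  0.607 -0.132  1.729  0.104  0.813  0.996]
dq [-0.06  -0.017 -0.029  0.032 -0.006 -0.009 -0.022]
joint_torque [  6.366 -76.424   1.691 -22.531   0.4     0.222   0.71 ]
eef_pos [0.501 0.074 0.231]
ee_rot [ 0.793  0.61  -0.    -0.   ]
ft_force [-0.505  0.716 -0.18 ]
wrist_torque [ 0.011  0.047 -0.014]
opening 0.085
```

View pics/w1.png

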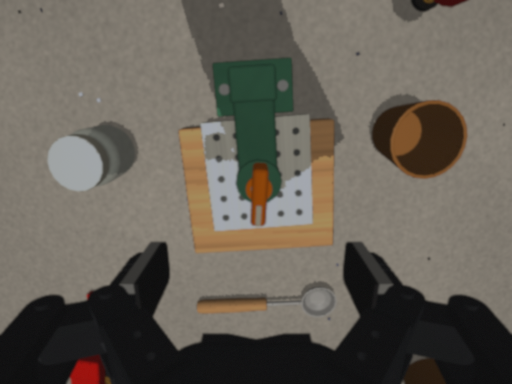

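The wrist view shows the wing in the middle, from dash end (258,223) to tail (260,166). The jar is at (78,163), the pot at (427,138) and the spoon at the bottom; all are lower than the fingers. Next I refine the wing's position with this view.

```bash
python3 - <<'E'
from h import *
im=cv2.imread("pics/w1.png");c=np.load("w1.npy",allow_pickle=True).item()
h=cv2.cvtColor(im,cv2.COLOR_BGR2HSV);h=h[150:240,235:285]
m=cv2.inRange(h,(3,150,60),(20,255,255));big=cv2.resize(im[150:240,235:285],None,fx=6,fy=6,interpolation=3)
cv2.imwrite("pics/w1c.png",np.hstack([big,cv2.cvtColor(cv2.resize(m,None,fx=6,fy=6,interpolation=0),8)]))
ct=ctrl.get_calibration("top")
for n,uv in(("dash",(258.5,224)),("tail",(260.3,166)),("mid",(259.3,195))):print(n,onz(uv,c,.158))
print(tri([ray((258.5,223.5),c),ray((234.6,219.6),ct)]),tri([ray((260.3,165.5),c),ray((229.8,238.6),ct)]))
x,y,z,w=ctrl.get_obs()["ee_rot"];print("jaw yaw",np.degrees(np.arctan2(2*x*y,2*x*x-1)))
E
```

```text
dash [0.5202792  0.07087857 0.158     ]
tail [0.475924   0.08392085 0.158     ]
mid [0.49741659 0.0775209  0.158     ]
(array([0.52335825, 0.0703305 , 0.14993179]), [np.float64(0.00019289508228591043), np.float64(0.00019289508228594748)]) (array([0.47976844, 0.08187008, 0.13650429]), [np.float64(0.0013117452065270624), np.float64(0.0013117452065270698)])
jaw yaw 75.28855668562672
```

View pics/w1c.png

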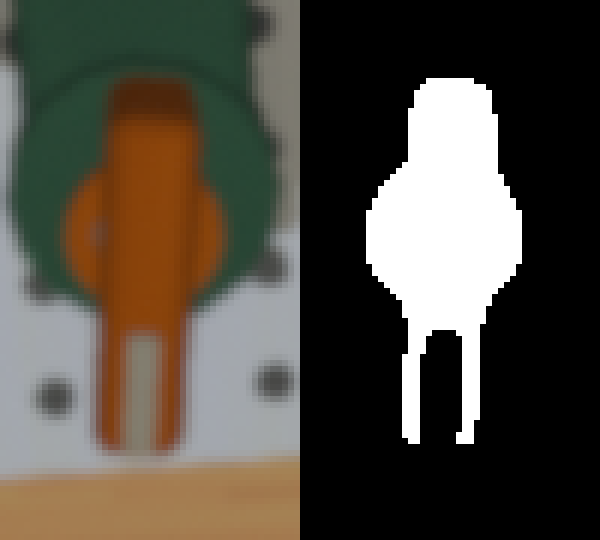

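```bash
python3 - <<'E'
from h import *
c=np.load("w1.npy",allow_pickle=True).item();ct=ctrl.get_calibration("top")
a,b=onz((260.7,169.7),c,.158),onz((258.5,225),c,.158);d=b-a;m=(a+b)/2
print("wing",m,np.linalg.norm(d),np.degrees(np.arctan2(d[1],d[0])))
K,D,V=[np.array(c[k]) for k in("camera_matrix","dist_coeffs","view")]
ax=np.array([m[0],m[1]])
for z in(.112,.12,.13,.137,.144,.158):
    print(z,cv2.projectPoints(np.array([[*ax,z]]),cv2.Rodrigues(V[:3,:3])[0],V[:3,3],K,D)[0].ravel())
print("boss",onz((258.8,181),c,.112))
e=ctrl.get_obs()["eef_pos"];th=np.radians(75.3);x=np.array([np.cos(th),np.sin(th)]);y=np.array([x[1],-x[0]])
print((m[:2]-e[:2])@x*100,(m[:2]-e[:2])@y*100)
E
```

```text
wing [0.49989872 0.07708153 0.158     ] 0.044301710677366775 -16.84436030377139
0.112 [259.00718017 181.76945055]
0.12 [259.09175798 184.22785653]
0.13 [259.20455532 187.50760224]
0.137 [259.28863489 189.95314778]
0.144 [259.37732675 192.53359728]
0.158 [259.57014354 198.1461778 ]
boss [0.49915254 0.07708405 0.112     ]
0.1294511541873065 -0.0754672422231289
```

```bash
python3 -m jog '[[0.1,-0.1,2.5,0],[0.1,-0.1,5,0],[0.1,-0.1,7,0],[0.1,-0.1,8.5,0],[0.1,-0.1,9.4,0]]' 5 60 && python3 -m jog '[[0,0,0,0],[0,0,0,0],[0,0,0,0]]' && python3 -m jog '[[0,0,0,0],[0,0,0,0],[0,0,0,0],[0,0,0,0],[0,0,0,0]]' 0 60 && python3 -m jog '[[0,0,0,0],[0,0,0,0],[0,0,0,0],[0,0,0,0]]'
cat > st.py <<'E'
from h import *
o=ctrl.get_obs();x,y,z,w=o["ee_rot"]
print("t",round(o["clock"],2),"pos",np.round(o["eef_pos"],4),"yaw",round(np.degrees(np.arctan2(2*x*y,2*x*x-1)),2),"j7",round(o["joint_pos"][6],3),"F",np.round(o["ft_force"],1),"M",np.round(o["wrist_torque"],3),"tq7",round(o["joint_torque"][6],3),"op",o["opening"])
E
python3 st.py
```

```text
clock: 1.98
eef_pos: [0.4987, 0.0783, 0.1359]
ee_rot: [0.791, 0.612, -0.001, -0.001]
ft_force: [-0.5, -0.2, 0.6]
opening: 0.05
clock: 2.23
eef_pos: [0.5, 0.0775, 0.1382]
ee_rot: [0.791, 0.611, 0.001, 0.0]
ft_force: [-0.4, 0.1, 0.3]
opening: 0.0498
clock: 2.65
eef_pos: [0.5, 0.0767, 0.1379]
ee_rot: [0.792, 0.611, 0.0, 0.0]
ft_force: [-1.8, -1.4, 9.7]
opening: 0.0106
clock: 2.98
eef_pos: [0.5, 0.0767, 0.1379]
ee_rot: [0.792, 0.611, 0.0, 0.0]
ft_force: [-2.4, -2.0, 9.9]
opening: 0.0109
t 2.98 pos [0.5    0.0767 0.1379] yaw 75.31 j7 0.962 F [-2.4 -2.   9.9] M [-0.542  0.265 -0.13 ] tq7 0.071 op 0.010909953723967305
```

```bash
for i in 1; do python3 -m jog '[[0,0,0,6],[0,0,0,12],[0,0,0,18],[0,0,0,24],[0,0,0,30]]' >/dev/null; python3 st.py; python3 -m jog '[[0,0,0,6],[0,0,0,12],[0,0,0,18],[0,0,0,24],[0,0,0,30]]'>/dev/null; python3 st.py; python3 -m jog '[[0,0,0,0],[0,0,0,0]]'>/dev/null; python3 st.py; done
```

```text
t 3.4 pos [0.5001 0.0769 0.1379] yaw 45.04 j7 0.622 F [-1.5 -0.8  8.1] M [-0.358  0.149  0.083] tq7 2.552 op 0.01073087138663016
t 3.82 pos [0.5003 0.077  0.1379] yaw 15.05 j7 0.287 F [ 1.1 -1.5  7. ] M [-0.262 -0.136  0.068] tq7 2.566 op 0.01116934319960376
t 3.98 pos [0.5003 0.077  0.1379] yaw 15.3 j7 0.29 F [ 0.9 -0.5  7.8] M [-0.308 -0.247  0.059] tq7 -0.638 op 0.010801489151200045
```

```bash
python3 -m jog '[[0,0,0,6],[0,0,0,12],[0,0,0,18],[0,0,0,24],[0,0,0,30]]' >/dev/null; python3 st.py; python3 -m jog '[[0,0,0,6],[0,0,0,12],[0,0,0,18],[0,0,0,24],[0,0,0,30]]'>/dev/null; python3 st.py; python3 -m jog '[[0,0,0,5],[0,0,0,10],[0,0,0,10]]'>/dev/null; python3 st.py;python3 -m jog '[[0,0,0,5],[0,0,0,10],[0,0,0,10]]'>/dev/null; python3 st.py
```

```text
t 4.4 pos [0.5006 0.077  0.1379] yaw -14.95 j7 -0.052 F [ 2.3 -0.7  5.9] M [-0.276 -0.493  0.138] tq7 2.622 op 0.010586259417649993
t 4.82 pos [0.5008 0.0769 0.1379] yaw -44.95 j7 -0.403 F [ 3.1 -2.   4. ] M [-0.42  -0.837  0.127] tq7 2.734 op 0.010795018284254766
t 5.07 pos [0.5008 0.0768 0.1379] yaw -55.0 j7 -0.524 F [ 4.1 -1.   7.1] M [-0.419 -0.857  0.139] tq7 -2.269 op 0.010518809108920777
t 5.32 pos [0.5009 0.0767 0.1379] yaw -65.0 j7 -0.647 F [ 3.8 -2.4  7.8] M [-0.482 -0.925  0.083] tq7 -2.254 op 0.010613098056409151
```

```bash
python3 -m jog '[[0,0,0,5],[0,0,0,10],[0,0,0,10]]'>/dev/null; python3 st.py; python3 -m jog '[[0,0,0,5],[0,0,0,10],[0,0,0,10]]'>/dev/null; python3 st.py
```

```text
t 5.57 pos [0.5009 0.0766 0.1379] yaw -75.0 j7 -0.773 F [ 3.4 -3.1  7.5] M [-0.557 -0.935  0.093] tq7 -2.303 op 0.01076174653734061
t 5.82 pos [0.5009 0.0765 0.1379] yaw -85.0 j7 -0.901 F [ 4.4 -2.2  8.2] M [-0.675 -0.96   0.147] tq7 -2.356 op 0.010453809840678965
```

```bash
python3 -m jog '[[0,0,0,5],[0,0,0,10],[0,0,0,10]]'>/dev/null; python3 st.py
```

```text
t 6.07 pos [0.5009 0.0764 0.1379] yaw -95.01 j7 -1.033 F [ 5.2 -3.1  8.7] M [-0.726 -0.969  0.126] tq7 -2.409 op 0.010804596903634354
```

```bash
python3 -m jog '[[0,0,0,5],[0,0,0,10],[0,0,0,10]]'>/dev/null; python3 st.py; python3 -m jog '[[0,0,0,5],[0,0,0,10],[0,0,0,10]]'>/dev/null; python3 st.py
```

```text
t 6.32 pos [0.5009 0.0764 0.1379] yaw -105.01 j7 -1.167 F [ 4.7 -2.7  8.1] M [-0.816 -0.997  0.101] tq7 -2.464 op 0.011061634232448651
t 6.57 pos [0.5008 0.0763 0.1379] yaw -115.01 j7 -1.303 F [ 4.2 -3.7  8.2] M [-0.929 -0.937  0.148] tq7 -2.518 op 0.010636056252435064
```

```bash
python3 -m jog '[[0,0,0,5],[0,0,0,10],[0,0,0,10]]'>/dev/null; python3 st.py
```

```text
t 6.82 pos [0.5008 0.0762 0.1379] yaw -125.01 j7 -1.443 F [ 4.3 -4.   8.4] M [-1.027 -0.864  0.153] tq7 -2.571 op 0.010879160408059621
```

```bash
python3 -m jog '[[0,0,0,5],[0,0,0,10],[0,0,0,10]]'>/dev/null; python3 st.py; python3 -m jog '[[0,0,0,0]]'>/dev/null; python3 st.py
```

```text
t 7.07 pos [0.5007 0.0761 0.1379] yaw -135.02 j7 -1.585 F [ 3.2 -4.2  8.2] M [-1.083 -0.748  0.114] tq7 -2.621 op 0.010587049369864656
t 7.15 pos [0.5007 0.0762 0.1379] yaw -134.71 j7 -1.581 F [ 2.9 -5.6  5.5] M [-1.31  -0.758  0.18 ] tq7 -0.757 op 0.01085293393389899
```

```bash
python3 -m jog '[[0,0,0,5],[0,0,0,10],[0,0,0,10]]'>/dev/null; python3 st.py; python3 -m jog '[[0,0,0,0]]'>/dev/null; python3 st.py
```

```text
t 7.4 pos [0.5007 0.0761 0.1379] yaw -145.01 j7 -1.73 F [ 3.1 -5.4  9.2] M [-1.176 -0.641  0.267] tq7 -2.779 op 0.010594655215899635
t 7.48 pos [0.5006 0.0761 0.1379] yaw -144.71 j7 -1.726 F [ 2.5 -6.1  6. ] M [-1.44  -0.722  0.271] tq7 -0.882 op 0.010916418578713267
```

```bash
python3 -m jog '[[0,0,0,3],[0,0,0,5],[0,0,0,5]]'>/dev/null; python3 st.py; python3 -m jog '[[0,0,0,0]]'>/dev/null; python3 st.py; python3 -m jog '[[0,0,0,0]]'>/dev/null; python3 st.py
```

```text
t 7.73 pos [0.5006 0.0761 0.1379] yaw -149.81 j7 -1.8 F [ 3.3 -5.9  6.8] M [-1.391 -0.608  0.36 ] tq7 -1.461 op 0.010774529850493665
t 7.82 pos [0.5006 0.0761 0.1379] yaw -149.69 j7 -1.799 F [ 3.1 -6.7  6.2] M [-1.462 -0.664  0.292] tq7 -0.588 op 0.01093672955360573
t 7.9 pos [0.5006 0.0761 0.1379] yaw -149.67 j7 -1.798 F [ 1.9 -6.7  6. ] M [-1.44  -0.684  0.337] tq7 -0.345 op 0.010938925252220847
```

Torque is 0.33 N m and holding, so the screw is firmly bottomed. The tool yaw is −149.7°. Now I back off 90°, to about −59°.

```bash
python3 -m jog '[[0,0,0,-6],[0,0,0,-12],[0,0,0,-18],[0,0,0,-24],[0,0,0,-30]]' >/dev/null; python3 st.py; python3 -m jog '[[0,0,0,-6],[0,0,0,-12],[0,0,0,-18],[0,0,0,-24],[0,0,0,-30]]'>/dev/null; python3 st.py; python3 -m jog '[[0,0,0,-6],[0,0,0,-12],[0,0,0,-18],[0,0,0,-24],[0,0,0,-30]]'>/dev/null; python3 -m jog '[[0,0,0,-1],[0,0,0,-1],[0,0,0,-1]]'>/dev/null; python3 st.py
python3 - <<'E'
from h import *
c=ctrl.get_calibration("wrist");np.save("w2.npy",c,allow_pickle=True);w=ctrl.grab_frame("wrist");t=ctrl.grab_frame("top")
cv2.imwrite("pics/t2.png",t)
cv2.imwrite("pics/v2.png",np.hstack([cv2.resize(w[130:290,170:340],None,fx=2.35,fy=2.35,interpolation=3)[:375,:399],cv2.resize(t[170:290,170:300],None,fx=3.07,fy=3.125,interpolation=3)[:375,:399]]))
E
```

```text
t 8.32 pos [0.5008 0.0762 0.1379] yaw -119.39 j7 -1.362 F [ 4.2 -5.4  4.1] M [-1.144 -0.865 -0.025] tq7 -3.267 op 0.010558180771534276
t 8.73 pos [0.5009 0.0765 0.1379] yaw -89.38 j7 -0.953 F [ 5.  -4.5  4.1] M [-0.907 -0.991 -0.043] tq7 -3.053 op 0.010661688236480232
t 9.4 pos [0.5008 0.0767 0.1379] yaw -58.81 j7 -0.562 F [ 5.7 -1.3  6.2] M [-0.452 -1.187 -0.052] tq7 0.226 op 0.010369021924945467
```

View pics/v2.png

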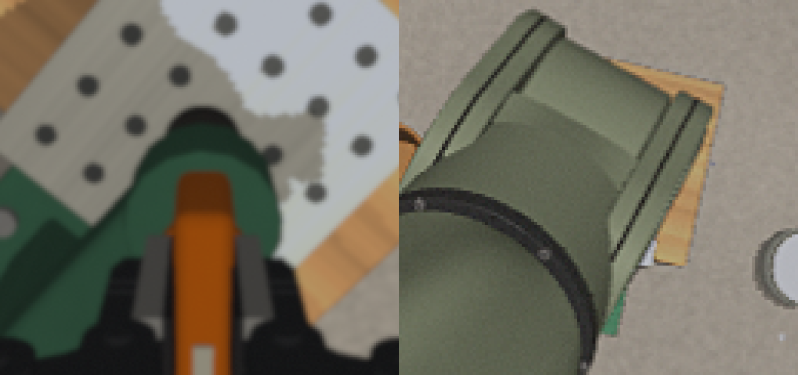

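The wrist view shows the wing still square between the pads, dash at about (203,360), so it has not slipped. The top view is blocked by the arm. Now I release and retreat.

```bash
python3 -m jog '[[0,0,0,0],[0,0,0,0],[0,0,0,0],[0,0,0,0],[0,0,0,0]]' 5 && python3 -m jog '[[0,0,-1.5,0],[0,0,-4,0],[0,0,-7,0],[0,0,-10,0],[0,0,-12,0]]' && python3 -m jog '[[0,0,0,0],[0,0,0,0],[0,0,0,0]]' ; python3 st.py
python3 - <<'E'
from h import *
c=ctrl.get_calibration("wrist");np.save("w3.npy",c,allow_pickle=True);w=ctrl.grab_frame("wrist");cv2.imwrite("pics/w3.png",w)
s=ctrl.grab_frame("scene");cv2.imwrite("pics/s3.png",s)
cv2.imwrite("pics/v3.png",np.hstack([cv2.resize(w[90:310,150:370],(400,400),interpolation=3),cv2.resize(s[110:290,180:360],(400,400),interpolation=3)]))
E
```

```text
clock: 9.92
eef_pos: [0.4996, 0.0771, 0.1372]
ee_rot: [0.872, -0.49, -0.0, 0.0]
ft_force: [-0.4, -0.4, -0.1]
opening: 0.0501
clock: 10.33
eef_pos: [0.4998, 0.0768, 0.2597]
ee_rot: [0.872, -0.49, 0.001, -0.0]
ft_force: [-0.3, -0.2, 0.0]
opening: 0.05
clock: 10.58
eef_pos: [0.4994, 0.0772, 0.2567]
ee_rot: [0.872, -0.49, -0.0, 0.0]
ft_force: [0.4, -0.2, -0.5]
opening: 0.0499
t 10.58 pos [0.4994 0.0772 0.2567] yaw -58.66 j7 -0.705 F [ 0.4 -0.2 -0.5] M [ 0.018  0.034 -0.   ] tq7 -0.049 op 0.04987549991219215
```

View pics/v3.png

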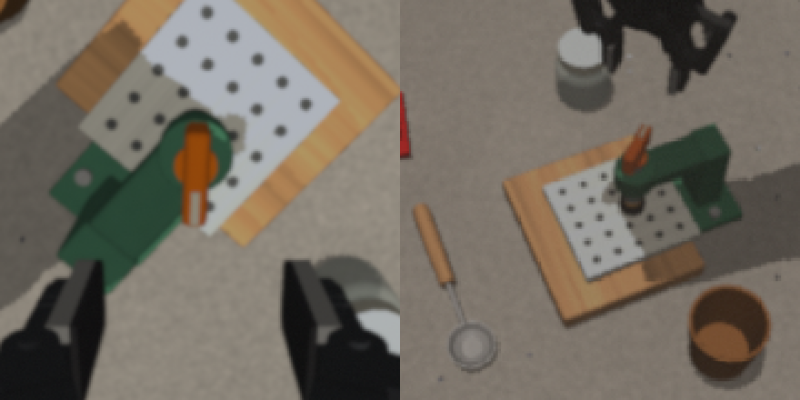

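The left part shows the wing free, tail (199,136) to dash (194,226), with the fingers clear. The right part shows the plate, jar, pot and spoon in place. I check the wing yaw, and compare the plate and bystanders with the start.

```bash
python3 - <<'E'
from h import *
c=np.load("w3.npy",allow_pickle=True).item()
a,b=[onz((150+u*.55,90+v*.55),c,.158) for u,v in((199,136),(194,226))];d=b-a
print("wing yaw",np.degrees(np.arctan2(d[1],d[0])),"tool-perp",-58.7-90, np.linalg.norm(d),(a+b)/2)
s0,s3=[cv2.cvtColor(cv2.imread(f"pics/{n}.png"),6) for n in("s0","s3")]
for n,(x,y,w,h) in dict(plate=(246,205,30,35),holes=(246,188,24,30),bed=(225,185,25,70),pot=(300,232,55,55),spoon=(180,200,50,82),clamp=(305,165,30,50),jar=(245,120,35,35)).items():
    r=cv2.matchTemplate(s3[y-8:y+h+8,x-8:x+w+8],s0[y:y+h,x:x+w],cv2.TM_CCOEFF_NORMED);_,v,_,l=cv2.minMaxLoc(r);print(n,round(v,3),l[0]-8,l[1]-8)
E
```

```text
wing yaw -151.6088071561836 tool-perp -148.7 0.04364058557680566 [0.49936734 0.07561401 0.158     ]
plate 0.998 0 0
holes 0.998 0 0
bed 0.994 0 0
pot 0.981 0 0
spoon 0.99 0 0
clamp 0.879 0 0
jar 0.601 -3 2
```

```bash
python3 -c "
from rig import ctrl
print(ctrl.sign_off())"
```

```text
the job is handed in; nothing more can be done
None
```

I tightened the green clamp's thumbscrew to a firm stop, backed it off a quarter turn and let go. I handed the job in at about 11 s of the 67 s allowed; no verdict was reported.

- **Tightening:** I gripped the wing from above and turned it about 225° clockwise. Torque stayed at about 0.1–0.15 N m, then rose to about 0.33 N m (readings 0.29–0.36) over the last 15° or so.
- **Back-off:** I turned the tool back 90.9° with no sign of the wing slipping. The wing's yaw measured afterwards was −151.6°, against −148.7° from the tool, so the back-off was about 88–91°.
- **Foot force:** I couldn't measure this directly. The 35 N on the way and the 7–15 N at the end are inferred from torque and angle.
- **Plate and bystanders:** In the scene camera the plate, bed, pot and spoon show no pixel shift from the start.
- **Jar:** The automatic comparison failed for the jar (score 0.60, apparent shift −3, +2 px), because the raised gripper partly covered it. It looked in place and the arm stayed well above it.
- **Gripper:** After release it was about 10 cm above the wing, and the force readings were about zero.

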